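# Nest the insulated bowls in size order and put the lid on

### The arm

A 6-joint arm with a two-finger parallel gripper is mounted at the origin on the work surface. World frame = base frame: x ahead of the robot, y to its left, z up, the work surface at z = 0. Lengths are in m, angles in rad, forces in N, time in s.
With the tool pointing down it reaches from about 0.325 to 0.775 m from the base axis. Payload 5.5 kg.
Tool frame: the origin (TCP) lies between the finger pads; the fingertips stand 8 mm ahead of it and the grasp point (between the pads) lies 11 mm behind it (tcp_to_tips is the distance from the TCP to the fingertips, in m); z points along the fingers, y is the line along which they close (so a half turn about z gives the same grasp; the last joint's range is limited). The gripper opens to 88 mm and grips with 3 to 60 N. Pads are 20 mm wide; open, the fingers measure 115 mm over their backs; the gripper's body (75 mm by 178 mm) begins 61 mm behind the grasp point.
Start: joints at [-1.194, 0.091, 1.231, -0, 1.82, -0.057], TCP at [0.252, -0.544, 0.231] pointing down, gripper open.
Joint ranges: [-2.87, 2.87], [-0.86, 2.18], [0.17, 2.46], [-1.51, 4.65], [0.06, 2.69], [-2.65, 2.65]. Speed limits (rad/s): [2.57, 2.57, 3.01, 3.14, 3.14, 3.14].

### API

Orientations are given as a unit quaternion [w, x, y, z].
In Python, from bench import * gives the robot as it stands. Calls block until the motion is done:
- move_to(position, orientation): joint-space move of the TCP to a pose.
- move_l(position, speed=0.15, orientation=None): straight line of the TCP; orientation=None keeps the orientation; speed is the mean speed in m/s.
- movej(angles): joint-space move.
- gripper_open() and close(): open the fingers fully, or close them until they stop; the grip force is fixed at half the most.
- hold(seconds).
- inverse_kinematics(position, orientation): joint angles nearest the present ones, or None.
- state(): the state.
- get_image(name): name is "side" or "top" or "wrist"; returns a dict with "frame" (384x512x3 uint8, blue, green, red), "depth" (384x512 float32, m along the optical axis (not along the pixel's ray), 0 where there is no reading), "camera_matrix" (3x3 intrinsics, pixels), "k1" (the pictures are not rectified: a ray, as slopes to the right and down, at radius r is drawn at 1 + k1 r^2 times it, then the intrinsics apply), "view" (4x4, takes a point from world to camera coordinates). Camera axes: x right, y up, looking along -z (the intrinsics and any distortion apply to the point x, -y, -z); pixel columns grow to the right and rows downward; lengths in m; the calibration is good to about 2 mm. A picture is of the moment at which its call begins.
A pose or a line that the arm cannot do raises IKError and nothing moves.
- job_done(): hands the job in; it is judged then, once.
The state is a dict: "time": time; "joint_pos": joint angles; "dq": joint speeds; "joint_torque": joint torques, N m; "ee_pos": TCP position; "ee_rot": TCP orientation; "ft_force": force on the tool from outside, world axes, zero at the start; "moment": the same for the moment, N m; "finger_gap": finger opening in m; "finger_force": force on a finger pad.
Only numpy, scipy, OpenCV 4.12 (cv2) and the standard library are available. Lean on these libraries where they do the work, as an engineer would, in place of code of your own. Each camera call takes 0.05 s, during which the arm holds its last target. There are 200 camera calls.

### The job

Put this set of four steel bowls away: someone has put the smallest straight into the largest, so take it out, nest all four in size order, each standing flat in the next larger one, and close the largest bowl with its domed lid so that it sits down fully on the rim. Lower things into place gently instead of dropping them, leave the largest bowl where it stands, and do not disturb the other things on the table.

Things in the scene. Friction and masses are not known exactly. Their poses are not given: they have to be found in the camera images.
- bowl1_mid (a point): Largest bowl of the set: round plain steel, open on top, 180 mm across the rim, 84 mm high, foot 108 mm across, about 420 g. Wall and rim 8 mm thick; top 25 mm of the side vertical, then tapering to the foot. Point: on its axis half-way up, 42 mm above its underside; z up out of the mouth. Stands upright on the table and stays there.
- bowl2_mid (a point): Second largest bowl: round plain steel, open on top, 140 mm across the rim, 77 mm high, foot 88 mm across, about 250 g. Wall and rim 8 mm thick; top 25 mm of the side vertical, then tapering to the foot. Point: on its axis half-way up, 38.5 mm above its underside; z up out of the mouth. Starts upright and empty on the table.
- bowl3_mid (a point): Third bowl: round plain steel, open on top, 100 mm across the rim, 70 mm high, foot 66 mm across, about 190 g. Wall and rim 8 mm thick; top 25 mm of the side vertical, then tapering to the foot. Point: on its axis half-way up, 35 mm above its underside; z up out of the mouth. Starts upright and empty on the table.
- bowl4_mid (a point): Smallest bowl, cup-like, can be gripped across its rim: round plain steel, open on top, 60 mm across the rim, 63 mm high, foot 44 mm across, about 140 g. Wall and rim 8 mm thick; top 25 mm of the side vertical, then tapering to the foot. Point: on its axis half-way up, 31.5 mm above its underside; z up out of the mouth. Starts upright inside the largest bowl, up to 15 mm off centre, rim 3 mm below its rim.
- bowl1_floor (a point): Centre of the largest bowl's inner floor. In all four bowls the floor is 18 mm above the underside. A bowl well nested has its foot flat on the floor of the next larger one, with some 7 mm of side play; its rim is then 11 mm above that one's rim, with 12 mm between the two rims when centred.
- bowl3_floor (a point): Centre of the third bowl's inner floor. A bowl that has the next smaller one standing in it leaves no room for a finger inside its rim, so a bowl is carried by its rim (8 mm) while it is still empty.
- lid_knob (a point): Middle of the black knob on the steel lid of the largest bowl: an upright cylinder 34 mm across and 32 mm high on the lid's axis, z up. The lid is round and domed, 204 mm across its lower edge, 90 mm high with its knob, about 280 g. It starts right way up on the table; this point is 74 mm above its lower edge.
- lid_flange (a point): Centre of the lid's flange, underside, 8 mm above its lower edge: it rests on the bowl's rim when the lid is on. Below it a flared skirt goes over the outside of the rim, 190 mm across inside at the top and 198 mm at its lower edge. The hollow lid clears the whole nest.
- bowl1_rim (a point): Centre of the largest bowl's mouth, level with the top of its rim (84 mm above its underside); with the lid on, the lid's flange point lies here.
- jar: Bystander: glass jar with steel cap, 66 mm across, 100 mm high; origin at the centre of its underside.
- cup_stack: Bystander: upside-down stack of paper cups, 83 mm across, 88 mm high; origin at the centre of its underside.
- jug: Bystander: steel mug-shaped jug, 90 mm across, 110 mm high, with a handle that reaches some 75 mm from its axis; origin at the centre of its underside.
- turner: Bystander: turner (spatula) 280 mm long lying flat, blade 65 mm wide, origin on its underside at the middle of its length, its own x along the blade
Things that resemble listed ones, but are neither listed nor needed, are in the scene too. What is shaped like the part that bears bowl1_mid but orange is not meant.

How it is judged:
By the outcome, as a careful person would: the job done as asked, in the order asked, and still so for the second after the job is handed in, with the robot touching nothing.
It also fails if it takes over 72 s, if anything falls off the work surface, if the arm or the gripper's body presses on something with over 40 N, if the wrist force passes 120 N, or if a joint passes its speed limit or range.

## Working session

There is one attempt and no reset: what is moved stays moved. The work goes in short steps, each a Python script; the robot and the scene stay as the last script left them, time stands still between calls to the robot, and variables do not carry over. Pictures are saved under pics/ and viewed, at most 12 in all, crops included, and the job is handed in when it is done.

```bash
ls; mkdir -p pics; python3 - <<'E'
from bench import *
import cv2,numpy as np
for n in("top","side"):
    g=get_image(n); cv2.imwrite(f"pics/{n}0.png",g["frame"]); np.savez(f"{n}0.npz",**{k:np.array(v) for k,v in g.items()})
    print(n,g["camera_matrix"],g["k1"],np.round(g["view"],4),(g["depth"]>0).mean())
print(state())
E
```

```text
pics
top [[463.44982621   0.         245.84145124]
 [  0.         463.44982621 193.40251328]
 [  0.           0.           1.        ]] -0.14866249869418033 [[-0.0047 -0.9999 -0.0089 -0.073 ]
 [ 0.9917 -0.0058  0.1284 -0.4708]
 [-0.1284 -0.0082  0.9917 -1.4384]
 [ 0.      0.      0.      1.    ]] 0.9959971110026041
side [[392.4608703    0.         250.20313272]
 [  0.         392.4608703  197.98034966]
 [  0.           0.           1.        ]] -0.07138779021536217 [[-0.9493 -0.3143 -0.0109  0.3977]
 [ 0.1795 -0.5699  0.8019 -0.2055]
 [-0.2582  0.7592  0.5974 -1.1163]
 [ 0.      0.      0.      1.    ]] 0.9957427978515625
{'time': 0.1, 'joint_pos': array([-1.19371588e+00,  9.17727339e-02,  1.23168686e+00,  7.72579171e-06,
        1.81977768e+00, -5.67440695e-02]), 'dq': array([ 0.00136701, -0.0019449 , -0.00257025, -0.00020809,  0.00111938,
        0.00167396]), 'joint_torque': array([ 2.87865223e-03, -4.47857738e+01, -4.07569385e+01,  7.01855030e-02,
        2.84143776e-02, -1.21464186e-04]), 'ee_pos': array([ 0.25210084, -0.54422175,  0.2296708 ]), 'ee_rot': array([-8.12379442e-04,  9.76566098e-01,  2.15216123e-01, -1.27448441e-04]), 'ft_force': array([0.20429995, 1.06349182, 0.03164406]), 'moment': array([ 0.01954265, -0.04194523,  0.00134077]), 'finger_force': 0.0, 'finger_gap': 0.0878077094889203}
```

View pics/top0.png

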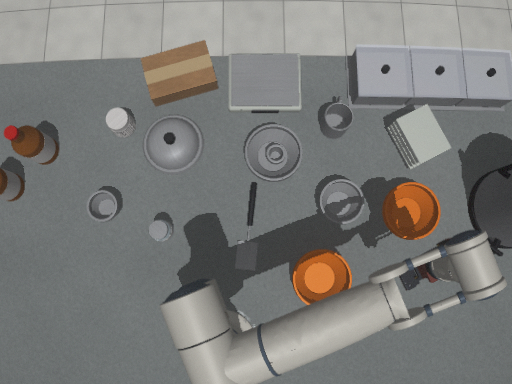

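View pics/side0.png

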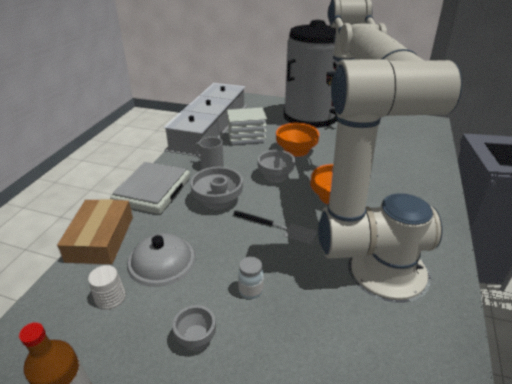

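The top view shows four grey candidates. bowl1 is at (273,152) with bowl4 inside it at (276,153), bowl2 is at (342,202), and bowl3 is at (103,205). The lid is at (173,143), with its knob at (170,139). The lookalikes to avoid:
- **Orange bowls:** (412,210) and (322,278), shaped like bowl1 but the wrong colour.
- **Jug:** (338,115), grey and round like bowl2 or bowl3.
- **Jar cap:** (160,230), could pass for bowl4.
- **Cup stack:** (120,122).

By size and colour I pick the four grey bowls.

```bash
cat > h.py <<'E'
import cv2,numpy as np
from scipy.optimize import least_squares
def rays(g,uv):
    K=np.array(g["camera_matrix"]);p=cv2.undistortPoints(np.float64(uv).reshape(-1,1,2),K,np.array([float(g["k1"]),0,0,0]))[:,0]
    V=np.array(g["view"]);d=np.c_[p[:,0],-p[:,1],-np.ones(len(p))]@V[:3,:3]
    return -V[:3,:3].T@V[:3,3],d
def cast(g,uv,z):
    o,d=rays(g,uv);return o+d*((z-o[2])/d[:,2])[:,None]
def cloud(g):
    h,w=g["depth"].shape;uv=np.stack(np.meshgrid(np.arange(w),np.arange(h)),-1).reshape(-1,2)
    o,d=rays(g,uv);D=np.array(g["depth"]).reshape(-1,1);P=o+d*D;P[D[:,0]==0]=np.nan
    return uv,P
def circle(P,r0,c0):
    "centre of ring with mean radius r0"
    f=lambda c:np.hypot(P[:,0]-c[0],P[:,1]-c[1])-r0
    s=least_squares(f,c0,loss="soft_l1",f_scale=.003);return s.x,np.abs(s.fun).mean()
def rim(g,c0,z,R,t=.008,dz=.006,zoff=0):
    "pixels whose depth height is near the rim, cast onto the rim plane, ring fit; R outer radius"
    uv,P=cloud(g);c=np.array(c0,float)
    for w in(.03,.012,.009):
        r=np.hypot(P[:,0]-c[0],P[:,1]-c[1]);m=(abs(P[:,2]-z-zoff)<dz)&(abs(r-R+t/2)<w)
        if m.sum()<10:return None,m.sum(),None
        Q=cast(g,uv[m],z);c,e=circle(Q,R-t/2,c)
    return c,m.sum(),e
E
python3 - <<'E'
from h import *
G={n:dict(np.load(n+"0.npz")) for n in("top","side")}
g=G["top"];s=G["side"]
px=dict(b1=((273,152),.084,.09),b4=((276,153),.081,.03),b2=((342,202),.077,.07),b3=((103,205),.07,.05))
for k,(p,z,R) in px.items():
    c=cast(g,[p],z)[0,:2]; print(k,c.round(4))
    for n in G: 
        q=rim(G[n],c,z,R); print("  ",n,q, None if q[0] is None else np.hypot(*q[0]))
for k,p,z in(("knob",(170,138),.09),("lid",(173,143),.03),("jar",(160,229),.1),("cups",(119,118),.088),("jug",(338,114),.11),("turnertop",(254,184),.01),("turnbot",(245,262),0),("free",(212,185),0),("or1",(412,210),.08)):
    print(k,cast(g,[p],z)[0].round(3))
uv,P=cloud(g); m=(P[:,2]>.083)&(np.hypot(*(P[:,:2]-cast(g,[(170,138)],.09)[0,:2]).T)<.03)
print("knob top",m.sum(),cast(g,uv[m],.09).mean(0))
m=(P[:,2]>.004)&(P[:,2]<.6)&(np.hypot(*(P[:,:2]-cast(g,[(212,185)],0)[0,:2]).T)<.09);print("obst near free",m.sum(),P[m][:5])
for n in("top","side"):
    g=G[n];uv,P=cloud(g);m=np.hypot(*(P[:,:2]-cast(G["top"],[(300,210)],0)[0,:2]).T)<.03;print(n,"table z",np.nanmedian(P[m,2]))
p=g=G["top"]["frame"][80:260,60:400];cv2.imwrite("pics/crop.png",cv2.resize(p,None,fx=2.3,fy=2.3,interpolation=3))
E
```

```text
b1 [ 0.592  -0.1604]
   top (array([ 0.59306609, -0.16054998]), np.int64(434), np.float64(0.0020970368133919268)) 0.6144132859802705
   side (array([ 0.59137763, -0.15838974]), np.int64(337), np.float64(0.0036927443511970102)) 0.6122212069461451
b4 [ 0.5894 -0.1698]
   top (array([ 0.58840387, -0.16752285]), np.int64(134), np.float64(0.002095981273552063)) 0.6117867425102118
   side (array([ 0.58823812, -0.16657904]), np.int64(111), np.float64(0.003802597618615266)) 0.6113695018746259
b2 [ 0.436  -0.3713]
   top (array([ 0.43912815, -0.36943819]), np.int64(349), np.float64(0.0022076700709018414)) 0.5738624471329234
   side (array([ 0.43734496, -0.36377117]), np.int64(173), np.float64(0.0031680717921844428)) 0.568858576295841
b3 [0.4313 0.3709]
   top (array([0.42996836, 0.37549248]), np.int64(227), np.float64(0.0022428839831838535)) 0.5708479599267362
   side (array([0.4307117 , 0.37880867]), np.int64(458), np.float64(0.002654782949396179)) 0.5735926874510192
knob [0.638 0.159 0.09 ]
lid [0.636 0.16  0.03 ]
jar [0.355 0.183 0.1  ]
cups [0.706 0.325 0.088]
jug [ 0.706 -0.362  0.11 ]
turnertop [ 0.503 -0.102  0.01 ]
turnbot [ 0.254 -0.071  0.   ]
free [0.502 0.035 0.   ]
or1 [ 0.409 -0.59   0.08 ]
knob top 85 [0.64079099 0.1633215  0.09      ]
obst near free 194 [[0.59061235 0.02152428 0.00541296]
 [0.58967001 0.01469562 0.00968351]
 [0.58118858 0.06731806 0.00455215]
 [0.58043735 0.05392127 0.00772831]
 [0.58062117 0.01495835 0.00526146]]
top table z -0.000801895604221059
side table z 0.0018624923233500068
```

View pics/crop.png

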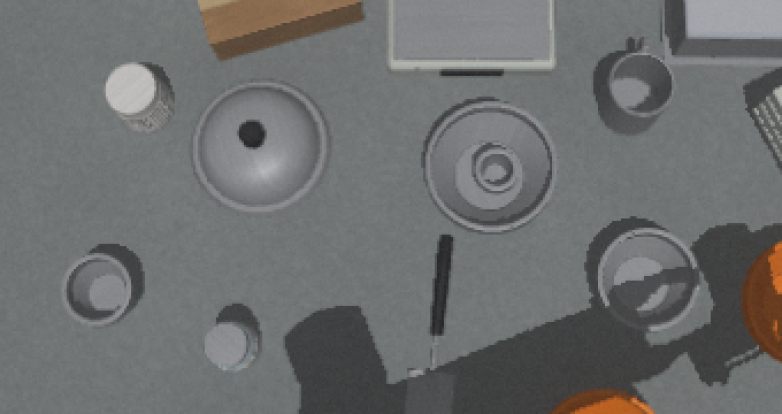

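The 2.3x crop confirms the choice: steel bowl1 at (490,165) with the cup-like bowl4 in it, bowl2 at (648,278), bowl3 at (98,288) and the lid at (260,145) with its black knob. The orange bowls, jug and jar are ruled out. Next is a close look over bowl1 with the wrist camera.

```bash
cat >> h.py <<'E'
def q(psi):
    "tool down, closing line at world angle psi"
    a=(psi+np.pi/2)/2;return [0,np.cos(a),np.sin(a),0]
def ang(p): return np.arctan2(p[1],p[0])
E
python3 - <<'E'
from bench import *
from h import *
c=np.array([.5883,-.167])
move_to([*c,.26],q(ang(c)))
print(state()["time"],state()["joint_pos"].round(3),state()["ee_pos"])
g=get_image("wrist");cv2.imwrite("pics/w1.png",g["frame"]);np.savez("w1.npz",**{k:np.array(v) for k,v in g.items()})
print(rim(g,(.5925,-.1595),.084,.09),rim(g,c,.081,.03))
V=np.array(g["view"]);print("cam pos",-V[:3,:3].T@V[:3,3])
t=get_image("top");print(rim(t,(.438,-.368),.077,.07))
E
```

```text
1.9417 [-0.334  0.131  1.136 -0.     1.875 -0.056] [ 0.58796187 -0.16803018  0.25989185]
(array([ 0.59450895, -0.16264265]), np.int64(2939), np.float64(0.0022265202173817203)) (array([ 0.59009292, -0.16989445]), np.int64(837), np.float64(0.002036687628224048))
cam pos [ 0.60574739 -0.10528515  0.41299368]
(array([ 0.43919533, -0.36950476]), np.int64(346), np.float64(0.002179913202486946))
```

View pics/w1.png

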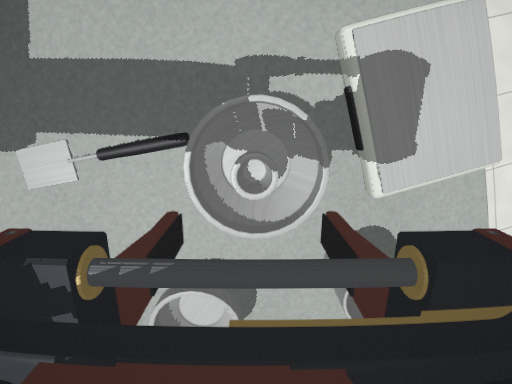

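The wrist view shows steel bowl1 at (257,165) with bowl4 at (254,173), and both have clear finger room. The turner and the appliance are away from it. I'm taking bowl4 out now.

```bash
cat >> h.py <<'E'
def touch(S,move_l,zend,step=.001,df=1.5):
    "lower from the present pose until contact is felt or zend is reached"
    p=np.array(S()["ee_pos"]);f0=S()["ft_force"][2];z=p[2]
    while z>zend+1e-6:
        z=max(zend,z-step);move_l([p[0],p[1],z],.02)
        d=S()["ft_force"][2]-f0
        if d>df:break
    return round(z,4),round(d,2)
E
python3 - <<'E'
from bench import *
from h import *
c=np.array([.5890,-.1685]);o=q(ang(c))
move_l([*c,.10],.25,o);move_l([*c,.072],.08)
close();s=state();print(s["time"],s["finger_gap"],s["finger_force"],s["ee_pos"],s["ft_force"])
g=get_image("wrist");print(rim(g,(.5935,-.161),.084,.09),rim(g,c,.081,.03))
move_l([*c,.16],.2);s=state();print(s["finger_gap"],s["ft_force"])
t=np.array([.47,.035]);move_to([*t,.11],q(ang(t)));move_l([*t,.06],.12)
print(touch(state,move_l,.053),state()["time"])
gripper_open();move_l([*t,.12],.25);print(state()["time"],state()["finger_gap"])
g=get_image("wrist");print(rim(g,t,.063,.03))
E
```

```text
3.8917 0.059963012215917696 30.000346703454852 [ 0.58932817 -0.16861638  0.07245828] [0.65622198 0.3166635  1.56303508]
(array([ 0.59391457, -0.16505649]), np.int64(8647), np.float64(0.002284651434167823)) (array([ 0.58892467, -0.16883703]), np.int64(2977), np.float64(0.0025472106712987816))
0.05954597087946343 [-1.14223206 -0.89697387 -2.65486818]
(np.float64(0.0533), np.float64(6.58)) 7.8
8.85 0.0876114433321455
(array([0.47040077, 0.03427882]), np.int64(1934), np.float64(0.0020971430019906512))
```

```bash
python3 - <<'E'
from bench import *
from h import *
c=np.array([.438,-.369]);u=c/np.hypot(*c);p=c-.066*u
move_to([*p,.20],q(ang(c)));print(state()["time"],state()["joint_pos"].round(2))
g=get_image("wrist");cv2.imwrite("pics/w2.png",g["frame"])
print("w b2",rim(g,c,.077,.07),"b1",rim(g,(.5935,-.162),.084,.09))
t=get_image("top");s=get_image("side")
print("t b2",rim(t,c,.077,.07),"b1",rim(t,(.5935,-.162),.084,.09))
print("s b2",rim(s,c,.077,.07),"b1",rim(s,(.5935,-.162),.084,.09))
print("orange",cast(t,[(322,278)],.084))
E
```

```text
10.3167 [-0.77 -0.16  1.54  0.    1.77 -0.07]
w b2 (array([ 0.44036278, -0.37114373]), np.int64(2823), np.float64(0.002285584608453027)) b1 (array([ 0.5909447 , -0.16457221]), np.int64(426), np.float64(0.001529855833201407))
t b2 (array([ 0.43902495, -0.36972448]), np.int64(84), np.float64(0.002056321100028901)) b1 (array([ 0.59310107, -0.1605457 ]), np.int64(430), np.float64(0.002059201633170385))
s b2 (array([ 0.43745059, -0.36428706]), np.int64(168), np.float64(0.0031004299391726125)) b1 (array([ 0.59124393, -0.15854444]), np.int64(339), np.float64(0.0037417962251706438))
orange [[ 0.20594268 -0.30342027  0.084     ]]
```

View pics/w2.png

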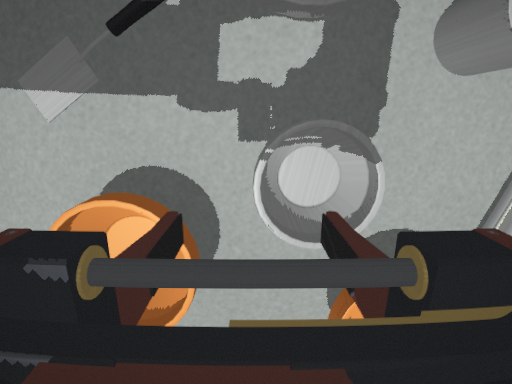

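The wrist view shows empty steel bowl2 at (318,183). The orange bowl at (125,255) is outside the reach of the fingers. I'll grip bowl2's near-side rim.

```bash
python3 - <<'E'
from bench import *
from h import *
c=np.array([.4395,-.3703]);u=c/np.hypot(*c);p=c-.066*u
o=q(ang(c));move_l([*p,.10],.2,o);move_l([*p,.0757],.06)
close();s=state();print(s["time"],s["finger_gap"],s["finger_force"],s["ee_pos"])
e=s["ee_pos"]
g=get_image("wrist");print("w b2",rim(g,c,.077,.07))
move_l([*e[:2],.10],.05);move_l([*e[:2],.21],.15);hold(.2);s=state();print(s["time"],s["finger_gap"],s["ft_force"],s["moment"])
z=.21+.077-e[2]
g=get_image("wrist");cv2.imwrite("pics/w3.png",g["frame"]);np.savez("w3.npz",**{k:np.array(v) for k,v in g.items()})
print(rim(g,c,z,.07),s["ee_pos"])
uv,P=cloud(g);r=np.hypot(*(P[:,:2]-c).T);m=(abs(r-.066)<.003)&(abs(P[:,2]-z)<.03);A=np.c_[(P[m,:2]-c)@u,(P[m,:2]-c)@[-u[1],u[0]],np.ones(m.sum())]
print("tilt",np.linalg.lstsq(A,P[m,2]-z,rcond=None)[0],m.sum())
E
```

```text
12.8833 0.007951197346060423 29.706981321796775 [ 0.38920412 -0.32778326  0.07573203]
w b2 (array([ 0.43741766, -0.36931171]), np.int64(6868), np.float64(0.00255842431284039))
14.65 0.007654294500170094 [ 0.52058069  0.08505304 -2.110227  ] [0.10060329 0.12168993 0.00077418]
(array([ 0.43664983, -0.36920631]), np.int64(4986), np.float64(0.002519992617126302)) [ 0.38888097 -0.32747345  0.20866575]
tilt [-0.03068526  0.01104798 -0.0049873 ] 4444
```

```bash
python3 - <<'E'
from bench import *
from h import *
b=np.array([.5936,-.1620]);u=b/np.hypot(*b);p=b-.066*u;o=q(ang(b))
move_to([*p,.20],o);print(state()["time"],state()["ee_pos"])
t=get_image("top");print("b1",rim(t,b,.084,.09))
move_l([*p,.125],.12);move_l([*p,.098],.06)
s=state();print(s["ft_force"],s["moment"],s["ee_pos"])
print(touch(state,move_l,.0933),state()["ee_pos"],state()["time"],state()["ft_force"])
t=get_image("top");s=get_image("side");print("b1",rim(t,b,.084,.09),rim(s,b,.084,.09));cv2.imwrite("pics/s4.png",s["frame"][100:260,100:340].repeat(3,0).repeat(3,1))
E
```

```text
15.6167 [ 0.52955637 -0.14546586  0.1999766 ]
b1 (array([ 0.59367751, -0.16086496]), np.int64(100), np.float64(0.0019207283990478607))
[ 0.31571487 -0.58082084 -3.6112557 ] [-0.00208369  0.08048346 -0.03317184] [ 0.52982056 -0.14456844  0.09772407]
(np.float64(0.0967), np.float64(1.93)) [ 0.52991074 -0.14459664  0.09695704] 17.2917 [ 0.50330455 -0.23766958 -1.68286304]
b1 (array([ 0.5929288 , -0.16111283]), np.int64(126), np.float64(0.0020970967201742897)) (array([ 0.59210492, -0.16024981]), np.int64(260), np.float64(0.0033512978635209674))
```

View pics/s4.png

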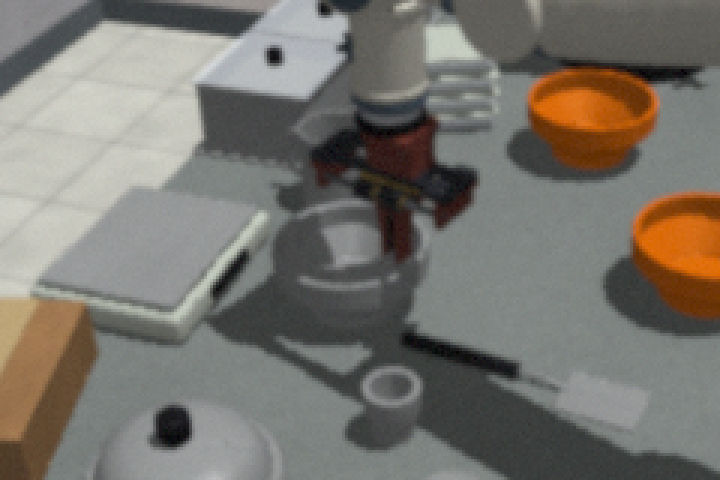

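The side view shows bowl2 sitting in bowl1 at (350,250). First contact came 3 mm above the final height, which is the far edge touching first because of the slight tilt. I'll press on gently so it flattens, then release.

```bash
python3 - <<'E'
from bench import *
from h import *
b=np.array([.5936,-.1615])
print(touch(state,move_l,.0938,.0007,8),state()["ee_pos"],state()["ft_force"])
gripper_open();e=state()["ee_pos"];print(state()["time"],state()["ft_force"])
move_l([*e[:2],.22],.25)
u=b/np.hypot(*b)
g=get_image("wrist");t=get_image("top");s=get_image("side")
for n,G in(("w",g),("t",t),("s",s)): print(n,"b1",rim(G,b,.084,.09,dz=.005),"b2",rim(G,b,.095,.07,dz=.005))
for n,G in(("w",g),("t",t)):
    uv,P=cloud(G);r=np.hypot(*(P[:,:2]-b).T);m=(r<.072)&(r>.06)&(abs(P[:,2]-.095)<.012)
    A=np.c_[P[m,:2]-b,np.ones(m.sum())];print(n,"tilt",np.linalg.lstsq(A,P[m,2],rcond=None)[0].round(4),m.sum())
cv2.imwrite("pics/w5.png",g["frame"]);print(state()["time"])
E
```

```text
(0.0938, np.float64(1.71)) [ 0.52992802 -0.14460558  0.09388145] [-1.11270829 -0.17832678 -0.20042011]
19.9167 [ 0.79589929 -0.43025685  0.62613007]
w b1 (array([ 0.59387772, -0.16267564]), np.int64(3393), np.float64(0.0023041703007020786)) b2 (array([ 0.59226672, -0.16185859]), np.int64(2741), np.float64(0.002189414907372168))
t b1 (array([ 0.59248192, -0.16134111]), np.int64(63), np.float64(0.001795573983730084)) b2 (array([ 0.5907331 , -0.15989235]), np.int64(66), np.float64(0.0020330814250010304))
s b1 (array([ 0.59245882, -0.16095239]), np.int64(267), np.float64(0.0030920480138689945)) b2 (array([ 0.58994828, -0.15798802]), np.int64(247), np.float64(0.0035854655109167108))
w tilt [-0.0087  0.0154  0.0926] 3159
t tilt [0.0171 0.0012 0.0945] 74
20.725
```

View pics/w5.png

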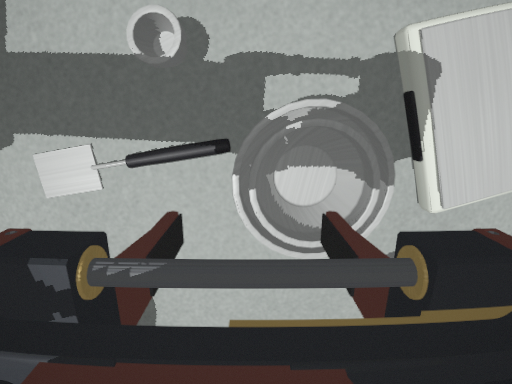

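The wrist view shows bowl2 inside bowl1, with concentric rims at (314,175). The axes agree within 2 mm and it lies flat. bowl3 is next.

```bash
python3 - <<'E'
from bench import *
from h import *
c=np.array([.4303,.3765]);u=c/np.hypot(*c);p=c-.046*u
move_to([*p,.19],q(ang(c)));print(state()["time"])
g=get_image("wrist");r=rim(g,c,.07,.05);t=get_image("top");r2=rim(t,c,.07,.05);print(r,r2)
if r[0] is not None and np.hypot(*(r[0]-c))<.008: c=(r[0]+c)/2
u=c/np.hypot(*c);p=c-.046*u;o=q(ang(c))
move_l([*p,.09],.2,o);move_l([*p,.0685],.06)
close();s=state();print(s["time"],s["finger_gap"],s["finger_force"],s["ee_pos"],s["ee_pos"][:2]-p)
e=s["ee_pos"];g=get_image("wrist");r=rim(g,c,.07,.05);print("close",r,c)
v=r[0]-e[:2];print("radial,tang",v@u,v@[-u[1],u[0]])
move_l([*e[:2],.09],.05);move_l([*e[:2],.24],.2)
g=get_image("wrist");s=state();z=.0715+s["ee_pos"][2]-.07;r=rim(g,c,z-.001,.05);print(r,s["finger_gap"],s["ft_force"],s["time"])
v=r[0]-s["ee_pos"][:2];print("radial,tang",v@u,v@[-u[1],u[0]])
E
```

```text
22.575
(array([0.43030904, 0.37522901]), np.int64(2075), np.float64(0.0021630455937558662)) (array([0.42963953, 0.37506486]), np.int64(136), np.float64(0.002245578795598734))
25.0333 0.007851695385577975 29.3268898234237 [0.39568551 0.34566783 0.06853335] [2.55120153e-05 6.47976335e-05]
close (array([0.42865424, 0.37481867]), np.int64(4273), np.float64(0.002298554704084327)) [0.43030452 0.3758645 ]
radial,tang 0.04400725459738342 0.00026597176504220514
(array([0.42852968, 0.37460303]), np.int64(4318), np.float64(0.002322996004801371)) 0.008605761809342326 [ 0.47323753  0.64093159 -2.34267266] 26.6167
radial,tang 0.04434296028025046 0.0001473848786186
```

```bash
python3 - <<'E'
from bench import *
from h import *
b=np.array([.5920,-.1612]);u=b/np.hypot(*b);p=b-.046*u;o=q(ang(b))
move_to([*p,.22],o);print(state()["time"])
move_l([*p,.135],.15);move_l([*p,.109],.06)
print(touch(state,move_l,.1047,.0009,8),state()["ee_pos"],state()["ft_force"])
gripper_open();e=state()["ee_pos"];print(state()["time"])
move_l([*e[:2],.24],.25)
g=get_image("wrist");t=get_image("top")
for n,G in(("w",g),("t",t)):
    print(n,"b1",rim(G,b,.084,.09,dz=.005),"b2",rim(G,b,.095,.07,dz=.005),"b3",rim(G,b,.106,.05,dz=.005))
uv,P=cloud(g)
for R,z in((.07,.095),(.05,.106)):
    r=np.hypot(*(P[:,:2]-b).T);m=(r<R+.001)&(r>R-.009)&(abs(P[:,2]-z)<.012)
    A=np.c_[P[m,:2]-b,np.ones(m.sum())];print("tilt",np.linalg.lstsq(A,P[m,2],rcond=None)[0].round(4),m.sum())
cv2.imwrite("pics/w6.png",g["frame"]);print(state()["time"])
E
```

```text
28.4917
(0.1047, np.float64(1.14)) [ 0.54748386 -0.14911105  0.10479718] [-0.21194722 -0.08809504 -1.19287332]
32.3167
w b1 (array([ 0.59421925, -0.16255141]), np.int64(3027), np.float64(0.0022617463842773836)) b2 (array([ 0.59230641, -0.1618859 ]), np.int64(2475), np.float64(0.0021967216711827513)) b3 (array([ 0.59064674, -0.16039732]), np.int64(1955), np.float64(0.0020678084740966478))
t b1 (array([ 0.59306203, -0.16095926]), np.int64(86), np.float64(0.00208087296715119)) b2 (array([ 0.59182277, -0.16010737]), np.int64(78), np.float64(0.0020518266889260625)) b3 (array([ 0.58822092, -0.15748602]), np.int64(54), np.float64(0.0017310927609349097))
tilt [-0.0055  0.0158  0.0928] 2733
tilt [-0.0052  0.0158  0.1038] 2205
33.1083
```

View pics/w6.png

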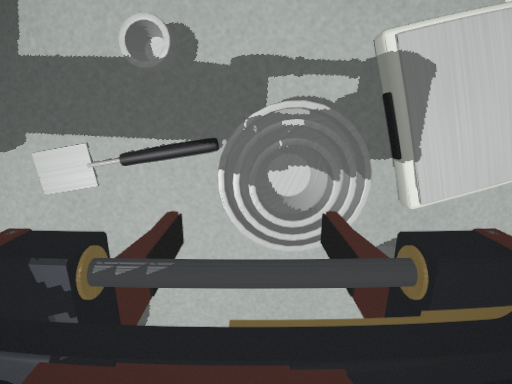

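The wrist view shows three concentric rims at (294,172). Both tilt fits read the same, so the residual is camera bias and the nest is flat. bowl4 stands at (145,40), and I'll place it next.

```bash
python3 - <<'E'
from bench import *
from h import *
c=np.array([.4702,.0343]);o=q(ang(c))
move_to([*c,.12],o);move_l([*c,.0613],.12)
close();s=state();print(s["time"],s["finger_gap"],s["finger_force"],s["ee_pos"])
g=get_image("wrist");r=rim(g,c,.063,.03)[0];print(r);v=r-s["ee_pos"][:2];u=c/np.hypot(*c);tg=v@[-u[1],u[0]];print("rad,tang",v@u,tg)
z0=s["ee_pos"][2]
move_l([*c,.20],.2)
b=np.array([.5902,-.1602]);u=b/np.hypot(*b);p=b-np.clip(tg,-.004,.004)*np.array([-u[1],u[0]])
move_to([*p,.19],q(ang(b)));move_l([*p,.14],.15);move_l([*p,z0+.054+.004],.06)
print(touch(state,move_l,z0+.054,.001,8),state()["ee_pos"],state()["time"])
gripper_open();move_l([*p,.25],.25)
g=get_image("wrist")
for R,z in((.09,.084),(.07,.095),(.05,.106),(.03,.117)):print(R,rim(g,b,z,R,dz=.005))
cv2.imwrite("pics/w7.png",g["frame"]);print(state()["time"])
E
```

```text
35.2417 0.059168697306280604 30.00093009788543 [0.47049841 0.03433486 0.06175028]
[0.47012002 0.03445638]
rad,tang -0.0003685367868111964 0.00014872389313801108
(np.float64(0.1158), np.float64(1.1)) [ 0.58992208 -0.1603291   0.11576912] 39.0167
0.09 (array([ 0.59453164, -0.16240542]), np.int64(3087), np.float64(0.0022543785905404343))
0.07 (array([ 0.5927329 , -0.16226757]), np.int64(2504), np.float64(0.002130837347532108))
0.05 (array([ 0.59091443, -0.16075779]), np.int64(1855), np.float64(0.002075936390275493))
0.03 (array([ 0.58960569, -0.16098718]), np.int64(1118), np.float64(0.0020457493158578272))
40.3833
```

View pics/w7.png

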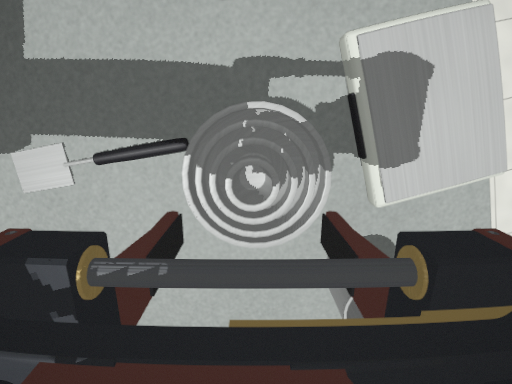

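All four rims are visible and concentric around (255,180). bowl4 is nested in bowl3, with centres within 2 mm step to step. Last is the lid.

```bash
python3 - <<'E'
from bench import *
from h import *
c=np.array([.640,.1625])
move_to([*c,.22],q(ang(c)));print(state()["time"])
def knob(G,c,dz=0):
    uv,P=cloud(G);m=(np.hypot(*(P[:,:2]-c).T)<.03)&(abs(P[:,2]-.09-dz)<.006)
    Q=cast(G,uv[m],.09+dz)[:,:2];(x,y),r=cv2.minEnclosingCircle(np.float32(Q*1000));return np.array([x,y])/1000,r,Q.mean(0),m.sum()
def flange(G,c):
    return rim(G,c,.012,.102,t=.010,dz=.006)
g=get_image("wrist");t=get_image("top");k=knob(g,c);print("w",k,flange(g,c));print("t",knob(t,c),flange(t,c))
k=k[0]
if np.hypot(*(k-c))>.008: raise SystemExit
c=(k+c)/2;move_l([*c,.11],.2,q(ang(c)));move_l([*c,.071],.08)
close();s=state();print(s["time"],s["finger_gap"],s["finger_force"],s["ee_pos"],s["ft_force"],c)
g=get_image("wrist");f=flange(g,c)[0];print("flange near",f)
u=c/np.hypot(*c)
if f is not None: v=f-s["ee_pos"][:2];print("rad,tang",v@u,v@[-u[1],u[0]])
E
```

```text
41.625
w (array([0.64161011, 0.16406985]), 16.58441734313965, array([0.64166812, 0.16424633]), np.int64(747)) (array([0.64256718, 0.16148939]), np.int64(3063), np.float64(0.004133730308860506))
t (array([0.64245142, 0.14822781]), 5.105343818664551, array([0.64244998, 0.14822733]), np.int64(4)) (array([0.64138361, 0.16766858]), np.int64(358), np.float64(0.003877096313353412))
43.9417 0.033808795937126525 29.999987483024597 [0.64088687 0.16329829 0.07104504] [ 0.74873402 -0.17164588 -0.13102132] [0.64080505 0.16328493]
flange near [0.64198984 0.15743441]
rad,tang -0.0003791037880886719 -0.005954656063718942
```

```bash
python3 - <<'E'
from bench import *
from h import *
e=state()["ee_pos"];move_l([*e[:2],.24],.2)
b=np.array([.5937,-.1618]);o=q(ang(b));move_to([*b,.24],o);print(state()["time"],state()["finger_gap"],state()["ft_force"])
move_l([*b,.172],.12)
t=get_image("top");s=get_image("side");cv2.imwrite("pics/s8.png",s["frame"][100:260,100:340].repeat(3,0).repeat(3,1))
z,d=touch(state,move_l,.150,.003,2.5);print(z,d,state()["ee_pos"])
if z<=.1501: print(touch(state,move_l,.1465,.0008,4),state()["ee_pos"],state()["ft_force"])
print(state()["time"],state()["moment"])
g=get_image("side");cv2.imwrite("pics/s9.png",g["frame"][100:260,100:340].repeat(3,0).repeat(3,1))
E
```

```text
46.225 0.03362454150760218 [-0.63789698  0.14585451 -2.58817143]
0.15 -0.36 [ 0.59422328 -0.16183302  0.14976028]
(0.1465, np.float64(4.25)) [ 0.59433466 -0.16186737  0.14699783] [-0.83744498  0.75440926  1.61585874]
50.625 [0.0718393  0.17844426 0.02476381]
```

View pics/s9.png

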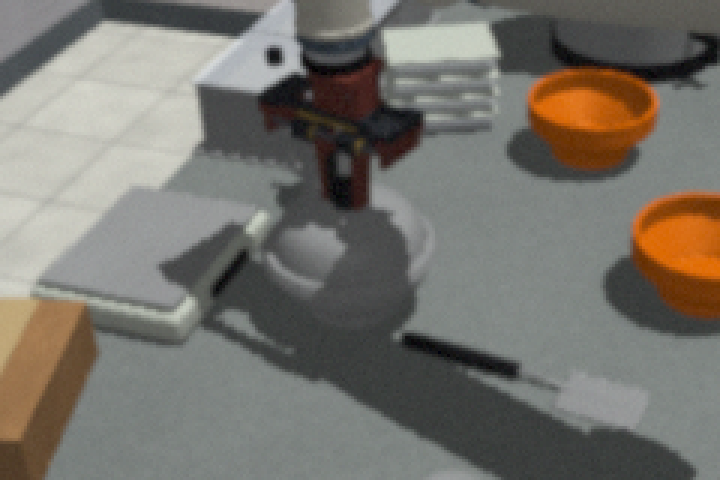

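The side view shows the lid down on bowl1 at (350,250). Contact came at 0.147 m, which is the fully seated height. I'll release, back off and check.

```bash
python3 - <<'E'
from bench import *
from h import *
gripper_open();e=state()["ee_pos"];move_l([*e[:2],.27],.25)
b=np.array([.594,-.162])
g=get_image("wrist");uv,P=cloud(g);r=np.hypot(*(P[:,:2]-b).T)
m=(r<.03)&(abs(P[:,2]-.165)<.01);Q=cast(g,uv[m],.166);print("knob",Q.mean(0),np.median(P[m,2]),m.sum())
m=(r<.1)&(r>.09)&(P[:,2]>.06)&(P[:,2]<.12);A=np.c_[P[m,:2]-b,np.ones(m.sum())];print("tilt",np.linalg.lstsq(A,P[m,2],rcond=None)[0].round(4),m.sum())
p=[.45,-.05];move_to([*p,.30],q(ang(p)));s=get_image("side");cv2.imwrite("pics/s10.png",s["frame"]);print(state()["time"])
t=get_image("top");uv,P=cloud(t);r=np.hypot(*(P[:,:2]-b).T)
m=(r<.1)&(r>.088)&(P[:,2]>.06)&(P[:,2]<.12);A=np.c_[P[m,:2]-b,np.ones(m.sum())];print("top tilt",np.linalg.lstsq(A,P[m,2],rcond=None)[0].round(4),m.sum())
E
```

```text
knob [ 0.59421213 -0.16067362  0.166     ] 0.164656177951776 914
tilt [-0.0008 -0.0046  0.0863] 2910
53.1417
top tilt [-0.0011  0.0169  0.0867] 485
```

View pics/s10.png

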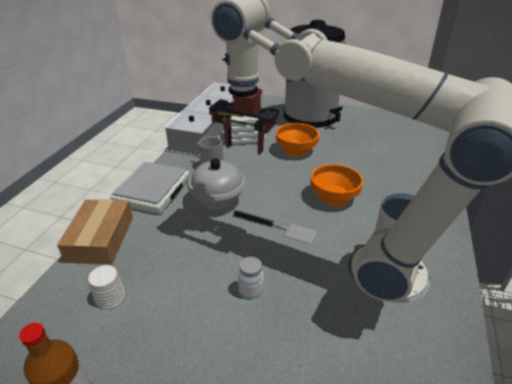

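The lid sits level on bowl1 at (216,183), with the knob top at 0.165 m against 0.166 m expected. The bystanders are where they were and the arm is clear.

```bash
python3 -c "
from bench import *
print(job_done())"
```

```text
the job is handed in; nothing more can be done
None
```

The four bowls are nested in size order in the largest bowl, which stayed where it stood, the lid sits level and fully down on its rim, and the job was handed in at about 53 s of the 72 s allowed.

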